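Complete the reagent carrier and hold it up level

ROBOT

A 7-joint arm with a two-finger parallel gripper is mounted at the origin on a cart in front of the work surface, level with it; the furniture and walls round the work are solid. World frame = base frame: x ahead of the robot, y to its left, z up, the work surface at z = 0. Lengths are in m, angles in rad, forces in N, time in s.
With the tool pointing down it reaches from about 0.375 to 0.925 m from the base axis. Payload 3.1 kg.
Tool frame: the origin (TCP) lies between the finger pads; the fingertips stand 19 mm ahead of it and the grasp point (between the pads) is the TCP; z points along the fingers, y is the line along which they close (so a half turn about z gives the same grasp; the last joint's range is limited). The gripper opens to 85 mm and grips with 20 to 120 N. Pads are 22 mm wide; open, the fingers measure 114 mm over their backs; the gripper's body (76 mm by 85 mm) begins 54 mm behind the grasp point. The pads swing forward as they close: fully open they stand 13 mm farther back than shut.
Start: joints at [1.215, 0.383, 0.044, 1.598, -0.018, 1.161, -0.05], TCP at [0.166, -0.629, 0.25] pointing down, gripper open.
Joint ranges: [-2.61, 2.61], [-0.41, 2.15], [-1.48, 1.57], [0, 2.5], [-1.57, 4.71], [0.05, 1.97], [-2.85, 2.85]. Speed limits (rad/s): [2.79, 2.79, 3.14, 3.14, 3.14, 3.14, 3.14].

INTERFACE

Orientations are given as a unit quaternion [x, y, z, w].
In Python, from bench import move_ptp, movel, move_j, move_gripper, pause, inverse_kinematics, read_camera, camera_params, MotionError, sign_off, look_for, tip_of, read_time_s, read_qpos, read_joint_vel, read_effort, read_eef_pos, read_tcp_rot, read_ft_force, read_ft_torque, read_finger_gap, read_grasp_force gives the robot as it stands. Calls block until the motion is done:
- move_ptp(position, orientation): joint-space move of the TCP to a pose.
- movel(position, orientation=None, speed=0.15): straight line of the TCP; orientation=None keeps the orientation; speed is the mean speed in m/s.
- move_j(angles): joint-space move.
- move_gripper(opening, effort=None): finger opening in m; effort is the grip in N (None keeps the last); returns when the fingers have stopped.
- pause(seconds).
- inverse_kinematics(position, orientation): joint angles nearest the present ones, or None.
- read_camera(name): name is "scene" or "top" or "wrist"; returns the picture (480x640x3 uint8, red, green, blue); there is no depth.
- camera_params(name): a dict with "K" (3x3 intrinsics, pixels), "camera_from_world" (4x4, takes a point from world to camera coordinates). Camera axes: x right, y down, z forward; pixel columns grow to the right and rows downward; lengths in m; the calibration is good to about 2 mm. A picture is of the moment at which its call begins: read the wrist's pose just before it. camera_params takes no time and is no camera call; for the wrist camera it gives the pose at the moment of the call.
A pose or a line that the arm cannot do raises MotionError and nothing moves.
- sign_off(): hands the job in; it is judged then, once.
Trained networks look in the newest picture that a camera, given by its name, has taken for a name from the list of things; names that differ only in an ending like _2 or _b are one class to them, and where a whole thing is asked for, a point or a joint stands for the part that bears it (a point fixed in the world has none). Each returns a list of dicts, best first, with "confidence" (0 to 1); they miss things now and then, are a little off and sometimes report something else, mostly with a low value. They report only what shows in the picture. A call takes as long as a camera call.
- look_for(camera, name): "at" ([column, row] in pixels, amid what is visible of it).
- tip_of(camera, name): "at" ([column, row] in pixels: a listed point, or the origin of a listed thing).
Readings, each from a call of its own:
- read_time_s(): time.
- read_qpos(): joint angles.
- read_joint_vel(): joint speeds.
- read_effort(): joint torques, N m.
- read_eef_pos(): TCP position.
- read_tcp_rot(): TCP orientation.
- read_ft_force(): force on the tool from outside, world axes, zero at the start.
- read_ft_torque(): the same for the moment, N m.
- read_finger_gap(): finger opening in m.
- read_grasp_force(): force on a finger pad.
Only numpy, scipy, OpenCV 4.12 (cv2) and the standard library are available. Lean on these libraries where they do the work, as an engineer would, in place of code of your own. Each camera call takes 0.05 s, during which the arm holds its last target. There are 200 camera calls.

TASK

The bottle carrier already holds the tall bottle; set the short white capped bottle that stands alone in the middle of the bench upright in the carrier's empty well (set it down and let go, do not let it fall). Then lift the whole carrier by its handle, straight up about 10 cm clear of the bench, and finish holding it there, level and still, with both bottles in their wells. Leave the other things on the bench alone.

Things in the scene. Friction and masses are not known exactly. Their poses are not given: they have to be found in the camera images.
- caddy: bottle carrier: loose white tray 204 (its x) x 72 (its y) mm, 0.38 kg empty, upright handle across its middle; walls 30 mm high, 4 mm thick, floor 4 mm thick; a square well, 64 mm clear, at each end and a trough between. Origin: centre of the underside; x towards the tall bottle's well, y along the handle's grip, z up. It may point in any direction
- caddy_handle: the carrier's handle, fixed to it: a straight flat-sided black grip bar 84 mm long (along the carrier's y), 14 mm thick (along x), 24 mm high, on two aluminium posts 28 mm either side of the middle. Top of the grip 177 mm above the carrier's underside; same origin and axes as the carrier
- handle_grip (a point): centre of the handle's grip bar, 165 mm above the carrier's underside; the place to pinch it, fingers closing along the carrier's x. Fully loaded the carrier weighs about 0.6 kg and balances close to here
- empty_well (a point): centre of the empty well's floor, 66 mm from the carrier's middle on its -x side, 4 mm above the underside; the short bottle goes here
- filled_well (a point): centre of the other well's floor, 66 mm from the middle on the +x side; the tall bottle stands in it from the start
- short_bottle: short white round reagent bottle with a screw cap, standing upright alone on the bench on the other side from the carrier; 49 mm diameter, 105 mm high, 0.12 kg, straight-sided to about 60 mm up, narrowing above, cap 28 mm wide from 90 mm up. Origin: centre of its base, z up
- tall_bottle: taller round brown bottle with a dark screw cap, 52 mm diameter, 125 mm high, 0.12 kg, standing in the carrier's other well. Origin: centre of its base, z up
- forceps: pointed steel forceps, 14x130x10 mm, lying on the bench; a bystander, leave alone. Origin: centre of its underside
- pen: thin click pen, 12x145x9 mm, lying on the bench; a bystander, leave alone. Origin: centre of its underside
- timer: small flat countdown timer, 58x66x18 mm, lying on the bench; a bystander, leave alone. Origin: centre of its underside
- dish: round petri dish, 92 mm wide, 16 mm high, left of the work, lying on the bench; a bystander, leave alone. Origin: centre of its underside

How it is judged:
On the way, in this order (a step that is already met when the one before it is completed fails the run):
1. the short bottle stands in the empty well, let go, with the carrier still on the bench (distance between short_bottle and empty_well below 0.018 m and angle between the z axis of short_bottle and the z axis of caddy, either way round below 0.2 rad and contact force between the fingers and short_bottle below 0.2 N and height (world z) of caddy below 0.01 m and linear speed of short_bottle below 0.03 m/s), for 0.2 s.
2. the carrier hangs from the gripper by its handle, clear of the bench and level (height (world z) of caddy between 0.06 and 0.16 m and angle between caddy's own z axis and vertical below 0.12 rad and contact force between the fingers and caddy_handle above 1 N and distance between short_bottle and empty_well below 0.018 m and angle between the z axis of each of short_bottle, tall_bottle and the z axis of caddy, either way round below 0.2 rad and distance between tall_bottle and filled_well below 0.018 m), for 0.2 s.
At the end, for the whole second after the job is handed in: the carrier is gripped by its handle, underside 60 to 160 mm above the bench, tilt under 0.12 rad, slower than 30 mm/s and 0.15 rad/s; each bottle stands in its well (base within 18 mm of the floor's centre, within 0.2 rad of the carrier's upright) and is not touched by the fingers (all of step 2 and linear speed of caddy below 0.03 m/s and angular speed of caddy below 0.15 rad/s and contact force between the fingers and short_bottle below 0.5 N and contact force between the fingers and tall_bottle below 0.5 N); the arm keeps its last pose, push and grip.
It fails at once if the short bottle is dropped or knocked over ((contact force between the fingers and short_bottle below 0.05 N and linear speed of short_bottle above 0.5 m/s) or angle between short_bottle's own z axis and vertical above 0.6 rad).
It fails at once if the carrier or the tall bottle is tipped (more than 0.4 rad) (angle between any of caddy, tall_bottle's own z axis and vertical above 0.4 rad).
It fails at once if a bystander is moved by more than 30 mm (distance of any of forceps, pen, timer, dish from where it was at the start of the episode above 0.03 m).
It also fails if it takes over 54 s, if anything falls off the work surface, if the arm or the gripper's body presses on something with over 40 N, if the wrist force passes 120 N, or if a joint passes its speed limit or range.

## Working session

There is one attempt and no reset: what is moved stays moved. The work goes in short steps, each a Python script; the robot and the scene stay as the last script left them, time stands still between calls to the robot, and variables do not carry over. Pictures are saved under pics/ and viewed, at most 10 in all, crops included, and the job is handed in when it is done.

```bash
mkdir -p pics
cat > h.py <<'E'
import numpy as np, cv2
from bench import *
from scipy.spatial.transform import Rotation as R
def save(c,n):
    im=read_camera(c); cv2.imwrite(f'pics/{n}.png',im[:,:,::-1]); return im
def ray(P,uv):
    T=P["camera_from_world"];K=P["K"]
    d=T[:3,:3].T@np.linalg.solve(K,[uv[0],uv[1],1.]); o=-T[:3,:3].T@T[:3,3]
    return o,d/np.linalg.norm(d)
def tri(obs):
    A=np.zeros((3,3));b=np.zeros(3)
    rs=[ray(P,uv) for P,uv in obs]
    for o,d in rs:
        M=np.eye(3)-np.outer(d,d);A+=M;b+=M@o
    x=np.linalg.solve(A,b)
    return x,[float(np.linalg.norm((np.eye(3)-np.outer(d,d))@(x-o))) for o,d in rs]
def onz(P,uv,z):
    o,d=ray(P,uv); return o+d*(z-o[2])/d[2]
def proj(P,p):
    q=P["K"]@(P["camera_from_world"]@np.append(p,1))[:3]; return q[:2]/q[2]
def down(yaw): # closing axis (tool y) at angle yaw in world xy
    y=np.array([np.cos(yaw),np.sin(yaw),0]);z=np.array([0,0,-1.]);x=np.cross(y,z)
    return R.from_matrix(np.c_[x,y,z]).as_quat()
E
python3 - <<'E'
from h import *
np.set_printoptions(precision=3,suppress=True)
P={c:dict(camera_params(c)) for c in("scene","top")}
for c in P: save(c,c+'0')
for n in ["short_bottle","tall_bottle","handle_grip","empty_well","filled_well","caddy","dish","timer","pen","forceps"]:
    ob=[]
    for c in P:
        r=tip_of(c,n)
        for k in r[:2]: print(n,c,np.array(k["at"]),round(k["confidence"],2))
        if r: ob.append((P[c],r[0]["at"]))
    if len(ob)==2: print('   ',*tri(ob))
print(read_eef_pos(),read_tcp_rot(),read_time_s())
E
```

```text
short_bottle top [288.8 283. ] 0.63
short_bottle top [427.3 298.1] 0.51
tall_bottle scene [396.5 251.2] 0.67
tall_bottle top [421.2 241.9] 0.58
    [ 0.61  -0.182  0.017] [0.004509464894401139, 0.004509464894401026]
handle_grip scene [414.5 218.2] 0.63
handle_grip top [442.7 262.7] 0.93
    [ 0.549 -0.192  0.154] [0.0037952072084033255, 0.003795207208403323]
empty_well scene [427.8 279.2] 0.96
empty_well top [428.2 295. ] 0.58
    [ 0.482 -0.195  0.001] [0.005685616622121766, 0.005685616622121667]
filled_well scene [395.5 255.4] 0.96
filled_well scene [396.2 251.3] 0.73
filled_well top [420.  245.3] 0.72
filled_well top [443.6 262.3] 0.42
    [ 0.605 -0.178  0.007] [0.0022790499422736758, 0.0022790499422736324]
caddy scene [410.3 267.3] 0.9
caddy top [424.4 270. ] 0.79
    [ 0.544 -0.187  0.002] [0.0025163575448783056, 0.0025163575448782912]
dish scene [179.8 321.9] 0.86
dish top [179.2 254.2] 0.61
    [ 0.599  0.424 -0.002] [0.005163743464963501, 0.005163743464963462]
timer scene [329.4 245.4] 0.86
timer scene [416.4 216.8] 0.42
timer top [357.1 305.1] 0.59
    [0.48  0.037 0.178] [0.04932428636310398, 0.04932428636310398]
pen scene [335.4 268.1] 0.48
pen top [350.8 231.1] 0.6
    [ 0.647 -0.01  -0.012] [0.0019227573367019165, 0.001922757336701756]
forceps scene [368.3 300.8] 0.74
forceps top [355.7 301.1] 0.45
forceps top [287.8 282.5] 0.35
    [ 0.474 -0.015 -0.001] [0.00023128545652730627, 0.00023128545652738433]
[ 0.166 -0.629  0.25 ] [ 0.992  0.129  0.    -0.   ] 1.1
```

View pics/scene0.png

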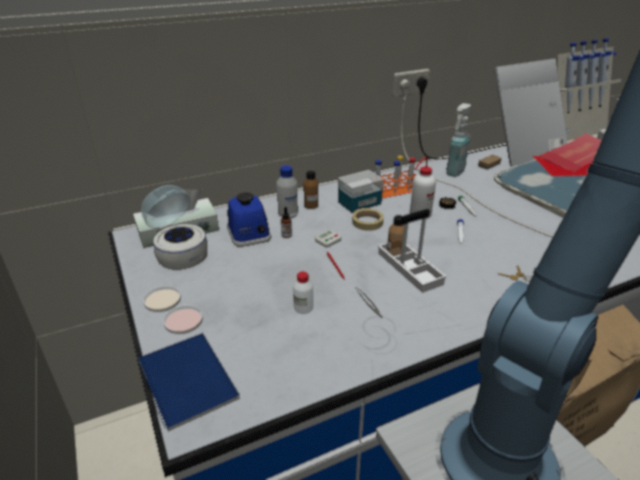

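View pics/top0.png

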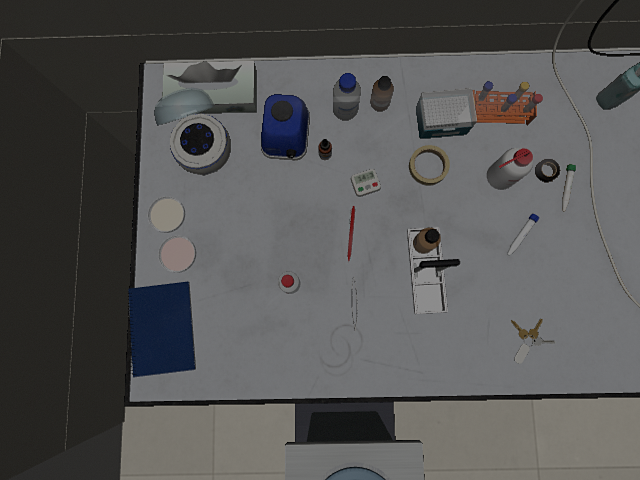

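The scene camera shows the short bottle with its red cap at (303,275) and its body around (303,297). The carrier runs from (395,245) to (430,285). In the top view the cap is at (288,281), and the tray corners are about (408,230), (440,228), (446,310) and (414,313), with the grip bar at (420–459, 264). The carrier's +x axis points nearly along world +x. Next I'll refine with the wrist camera.

Run:
```python
from h import *
import pickle
np.set_printoptions(precision=3,suppress=True)
P={c:dict(camera_params(c)) for c in("scene","top")}
print('cap',*tri([(P["scene"],(302.5,274)),(P["top"],(288,281))]))
q=down(np.pi/2+.1)
names=["short_bottle","tall_bottle","handle_grip","empty_well","filled_well","caddy"]
obs={n:[(P[c],r[0]["at"]) for c in P for r in [0] if 0] for n in names}
V=[("w1",[.53,-.20,.42]),("w2",[.47,-.12,.40]),("w3",[.50,.06,.38]),("w4",[.45,.14,.36])]
for k,p in V:
    try: move_ptp(p,q)
    except MotionError as e: print(k,e); continue
    pause(.2); W=dict(camera_params("wrist")); save("wrist",k)
    pickle.dump(W,open(k+'.pkl','wb'))
    if k=='w1':
        T=W["camera_from_world"]; print('cam',-T[:3,:3].T@T[:3,3],read_eef_pos(),T[:3,:3])
    for n in names:
        r=tip_of("wrist",n)
        if r and r[0]["confidence"]>.4: obs[n].append((W,r[0]["at"])); print(k,n,np.array(r[0]["at"]),round(r[0]["confidence"],2))
for n in names:
    if len(obs[n])>1: print(n,*tri(obs[n]))
print(read_time_s(),read_qpos())
a=cv2.imread('pics/w1.png');b=cv2.imread('pics/w3.png')
cv2.imwrite('pics/m1.png',cv2.resize(np.hstack([a,b]),(800,300),interpolation=cv2.INTER_AREA))
```

```text
cap [0.518 0.142 0.104] [0.0008945701071959374, 0.0008945701071959221]
cam [ 0.464 -0.208  0.542] [ 0.53  -0.201  0.42 ] [[-0.097  0.995  0.001]
 [ 0.962  0.093  0.257]
 [ 0.256  0.026 -0.966]]
w1 short_bottle [550.  200.7] 0.59
w1 tall_bottle [325.1 236.9] 0.9
w1 handle_grip [328.6 217.6] 0.65
w1 empty_well [326.7 148.6] 0.81
w1 filled_well [322.3 239. ] 0.59
w1 caddy [325.9 192.8] 0.79
w2 short_bottle [496.  238.9] 0.81
w2 tall_bottle [263.3 273.1] 0.57
w2 handle_grip [242.4 273.3] 0.72
w2 empty_well [268.9 185.6] 0.73
w2 filled_well [265.8 277.2] 0.92
w2 caddy [264.9 232.8] 0.9
w3 short_bottle [379.8 208. ] 0.7
w3 tall_bottle [135.8 250.4] 0.69
w3 handle_grip [ 49.4 231.8] 0.91
w3 empty_well [127.5 151.2] 0.93
w3 filled_well [134.7 250.5] 0.96
w3 caddy [132.5 203.1] 0.82
w4 short_bottle [314.9 240.3] 0.94
w4 tall_bottle [ 70.4 285.3] 0.9
w4 empty_well [ 58.1 185.9] 0.62
w4 filled_well [ 67.6 284.1] 0.62
w4 caddy [ 64.7 236.8] 0.91
short_bottle [ 0.522  0.143 -0.008] [0.0014783692197603174, 0.0023522211106401093, 0.0015672745205793047, 0.0019258226383240251]
tall_bottle [ 0.608 -0.185  0.003] [0.0031353479063833626, 0.004655585300529113, 0.0016055069946881455, 0.004168224408733373]
handle_grip [ 0.544 -0.19   0.163] [0.00105275579043282, 0.0020023560009867834, 0.0010264296654033146]
empty_well [ 0.478 -0.192  0.   ] [0.0024112461770516764, 0.003029422033748725, 0.0018775398220935294, 0.00031046232796496433]
filled_well [ 0.609 -0.185  0.006] [0.001522998000824542, 0.0015663843367542418, 0.00010159343081064869, 0.00030962760973000415]
caddy [ 0.544 -0.189  0.001] [0.002812474703332826, 0.0016335374585287298, 0.0006337131930955932, 0.001421806587941566]
7.1333 [ 0.547 -0.01  -0.912  1.831 -0.009  1.317  1.308]
```

View pics/w1.png

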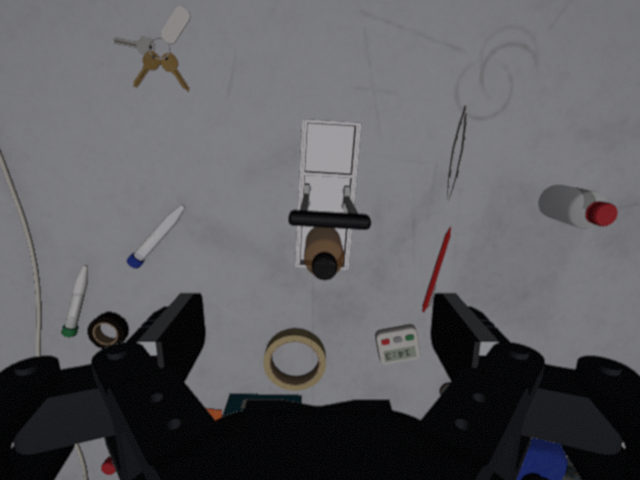

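View pics/w3.png

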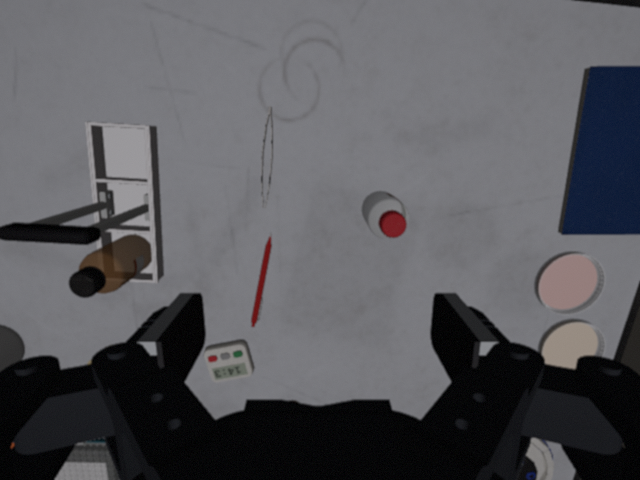

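w1 shows the tray rim corners at about (303,121), (361,122), (349,270) and (295,268), the grip ends at (290,217) and (370,221), and the cap at (602,213). w3 shows the cap at (392,223). I'll use these for a yaw and position check before grasping.

Run:
```python
from h import *
import pickle
np.set_printoptions(precision=4,suppress=True)
L=lambda k:pickle.load(open(k+'.pkl','rb'))
w1,w3=L('w1'),L('w3')
P={c:dict(camera_params(c)) for c in("scene","top")}
print('cap',*tri([(w1,(602,213)),(w3,(392,223)),(P["top"],(288,281)),(P["scene"],(302.5,274))]))
c=[onz(w1,u,.03)[:2] for u in [(303,121),(361,122),(349,270),(295,268)]]
print(c,'ctr',np.mean(c,0)); 
for a,b in((0,3),(1,2)): d=c[b]-c[a]; print('yaw',np.arctan2(d[1],d[0]),np.linalg.norm(d))
for a,b in((1,0),(2,3)): d=c[a]-c[b]; print('yaw y',np.arctan2(-d[0],d[1]),np.linalg.norm(d))
g=[onz(w1,u,.17)[:2] for u in [(290,217),(370,221)]];d=g[1]-g[0];print('grip yaw',np.arctan2(-d[0],d[1]),np.linalg.norm(d),np.mean(g,0))
# model fit by well corners
c=[onz(w1,u,.03)[:2] for u in [(307,124),(355,125),(353,172),(305,172)]];print('well ctr',np.mean(c,0))
```

```text
cap [0.5191 0.1405 0.1001] [0.0021288165163795276, 0.00111265590061842, 0.0016021876372448647, 0.002805770709724794]
[array([ 0.4467, -0.2285]), array([ 0.4407, -0.1535]), array([ 0.6443, -0.1449]), array([ 0.6488, -0.2224])] ctr [ 0.5451 -0.1873]
yaw 0.030332144408860437 0.20212118883131605
yaw 0.04194932487006493 0.2038023987917209
yaw y 0.08054468186688805 0.07525708609368482
yaw y 0.05753824587365784 0.07755849075079747
grip yaw 0.04580942018077686 0.08063001511761284 [ 0.5428 -0.1876]
well ctr [ 0.478 -0.19 ]
```

Run:
```python
from h import *
np.set_printoptions(precision=4,suppress=True)
q=down(np.pi/2+.045); b=[.520,.142]
move_ptp([*b,.20],q); movel([*b,.05],speed=.12)
f0=read_ft_force()
print(move_gripper(.03,30),read_finger_gap(),read_grasp_force(),read_eef_pos(),read_ft_force()-f0)
movel([*b,.20],speed=.12); pause(.2)
print(read_finger_gap(),read_grasp_force(),read_ft_force()-f0)
W=dict(camera_params("wrist")); save("wrist","held")
move_ptp([.478,-.191,.20],q); pause(.3); save("wrist","over"); W=dict(camera_params("wrist"))
for n in("empty_well","filled_well","handle_grip","short_bottle"):
    r=tip_of("wrist",n)
    if r: print(n,r[0]["at"],r[0]["confidence"],onz(W,r[0]["at"],{"handle_grip":.165,"short_bottle":.15}.get(n,.004)))
print(read_time_s(),read_eef_pos())
save("scene","sc1")
```

```text
False 0.04816256109450218 29.463219934841618 [0.5217 0.1425 0.0521] [-0.3752  0.2413  1.0726]
0.048166587168694604 31.1104113352485 [ 1.2774  0.4934 -9.5213]
empty_well [319.1, 214.5] 0.61 [ 0.4773 -0.1896  0.004 ]
short_bottle [316.5, 269.9] 0.88 [ 0.4748 -0.1917  0.15  ]
13.1583 [ 0.478  -0.1909  0.2   ]
```

View pics/over.png

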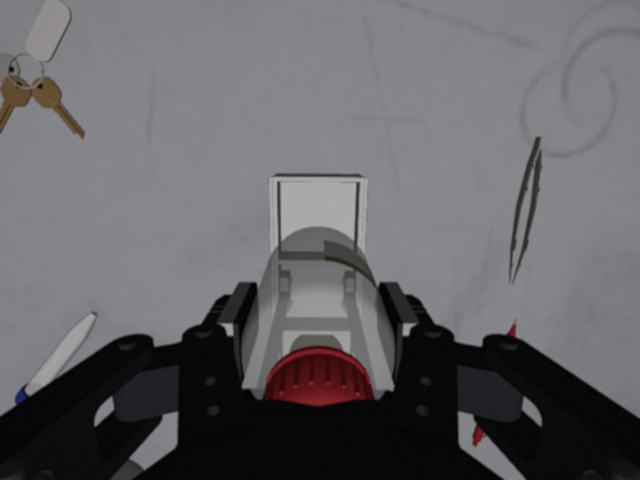

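The bottle is held and the well opening lies straight below it: the far rim is at (275–362,180), the image is centred on column 318, and the bottle is also at 318. Lowering now.

Run:
```python
from h import *
np.set_printoptions(precision=3,suppress=True)
p=[.478,-.191]
movel([*p,.09],speed=.12); pause(.3); f0=read_ft_force()
movel([*p,.062],speed=.06); pause(.15); print(read_ft_force()-f0)
for z in np.arange(.060,.0505,-.0015):
    movel([*p,z],speed=.03); pause(.1); f=read_ft_force()-f0; print(round(z,4),f,read_eef_pos()[2])
    if f[2]>4: break
g=move_gripper(.064); pause(.3)
print(read_finger_gap(),read_grasp_force(),read_ft_force()-f0,read_eef_pos())
save("wrist","placed"); W=dict(camera_params("wrist"))
r=tip_of("wrist","short_bottle"); print(r[:1], r and onz(W,r[0]["at"],.004),read_time_s())
save("scene","sc2")
```

```text
[ 0.991  0.552 -0.134]
0.06 [ 0.71  -0.033 -0.07 ] 0.06007295726200048
0.0585 [ 0.9   -1.245 -1.051] 0.05844883094817539
0.057 [ 0.904 -0.152  0.304] 0.05695579284332226
0.0555 [-1.692  0.463  5.86 ] 0.056230171144988544
0.0641167594567475 0.0 [-0.7   -0.343  6.314] [ 0.479 -0.191  0.056]
[{'at': [317.4, 269.7], 'confidence': 0.96}] [ 0.476 -0.192  0.004] 17.45
```

View pics/placed.png

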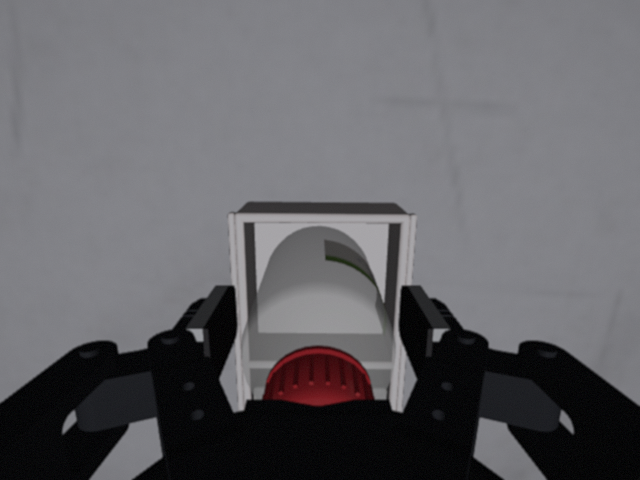

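```bash
python3 -c "
import cv2;a=cv2.imread('pics/sc2.png')[180:310,360:470];cv2.imwrite('pics/sc2c.png',cv2.resize(a,None,fx=4,fy=4))"
```

```text
(no output)
```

View pics/sc2c.png

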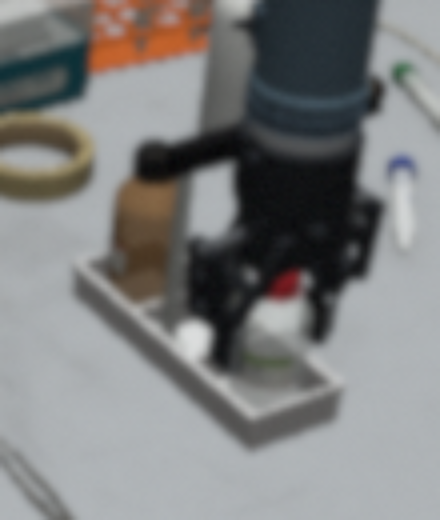

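The bottle stands in the well, central at columns 255–385, with the cap at (318,375). Both fingers are clear, at about 235 and 405. The residual 6 N is probably the palm touching the cap, so I'll back straight up.

Run:
```python
from h import *
import pickle
np.set_printoptions(precision=3,suppress=True)
p=[.478,-.191]
movel([*p,.075],speed=.03);print(read_grasp_force(),read_ft_force())
movel([*p,.24],speed=.12)
q=down(.045)
names=("handle_grip","empty_well","short_bottle","filled_well","tall_bottle")
obs={n:[] for n in names}
for k,v in (("h1",[.478,-.191,.40]),("h2",[.50,-.13,.38])):
    move_ptp(v,down(np.pi/2+.045)); pause(.2); W=dict(camera_params("wrist")); save("wrist",k); pickle.dump(W,open(k+'.pkl','wb'))
    for n in names:
        r=tip_of("wrist",n)
        if r: obs[n].append((W,r[0]["at"]))
for n in names:
    if len(obs[n])>1: print(n,obs[n][0][1],*tri(obs[n]))
print(read_time_s())
for yw in(.045,.045+np.pi): print(inverse_kinematics([.543,-.189,.25],down(yw)))
```

```text
0.0 [-0.149 -0.259  0.033]
handle_grip [317.0, 273.9] [ 0.544 -0.189  0.166] [0.0010584322115313378, 0.0010584322115311999]
short_bottle [316.7, 182.8] [ 0.475 -0.193 -0.01 ] [0.0026535247785925134, 0.002653524778592477]
filled_well [317.8, 278.0] [ 0.499 -0.175  0.26 ] [0.018570220013746884, 0.018570220013746832]
tall_bottle [316.2, 277.3] [ 0.601 -0.187  0.02 ] [0.0010475524489773995, 0.00104755244897715]
21.8833
[ 0.921  0.343 -0.788  1.752  0.263  1.156  0.1  ]
[-0.745  0.627  1.386  1.823 -0.651  1.259 -2.268]
```

View pics/h1.png

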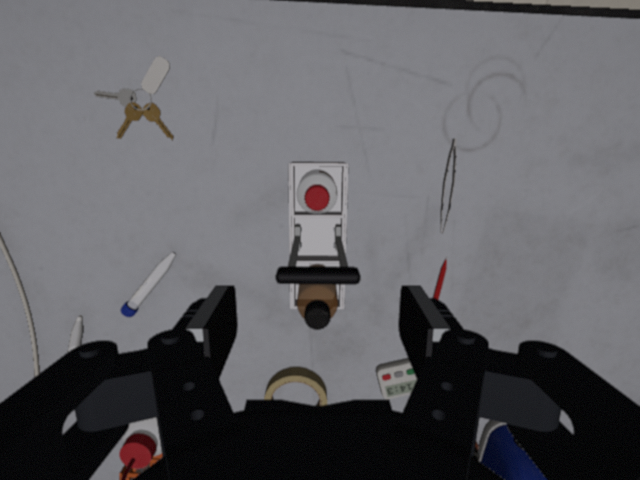

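The short bottle stands in its well (cap at (317,197)), and the grip bar is level in the picture at (278–358,275), so the yaw matches. Its position (0.544, −0.189, 0.166) agrees with the text. Gripping it now and lifting.

Run:
```python
from h import *
np.set_printoptions(precision=3,suppress=True)
q=down(.045);p=[.544,-.189]
move_gripper(.085,80)
move_ptp([*p,.28],q); movel([*p,.165],speed=.1); pause(.2); f0=read_ft_force()
move_gripper(.005,80); pause(.2)
print(read_finger_gap(),read_grasp_force(),read_ft_force()-f0,read_eef_pos())
movel([*p,.185],speed=.04); pause(.2); print(read_finger_gap(),read_grasp_force(),read_ft_force()-f0)
movel([*p,.268],speed=.06); pause(.8)
print(read_finger_gap(),read_grasp_force(),read_ft_force()-f0,read_eef_pos(),np.abs(read_joint_vel()).max(),read_time_s())
a=save("scene","fin")[120:300,340:480]; b=save("top","fint")[180:340,360:500]
cv2.imwrite('pics/finc.png',np.hstack([cv2.resize(a,(400,514)),cv2.resize(b,(400,514))])[:,:,::-1])
```

```text
0.012880056265262856 78.6795437335968 [ 3.776 -0.651 -1.172] [ 0.545 -0.189  0.165]
0.01308168203491162 77.9838752746582 [ 0.596 -0.032 -4.313]
0.012676873948446835 77.99695372581482 [ 0.372 -0.852 -5.506] [ 0.544 -0.189  0.268] 0.0061164571364396205 29.1667
```

View pics/finc.png

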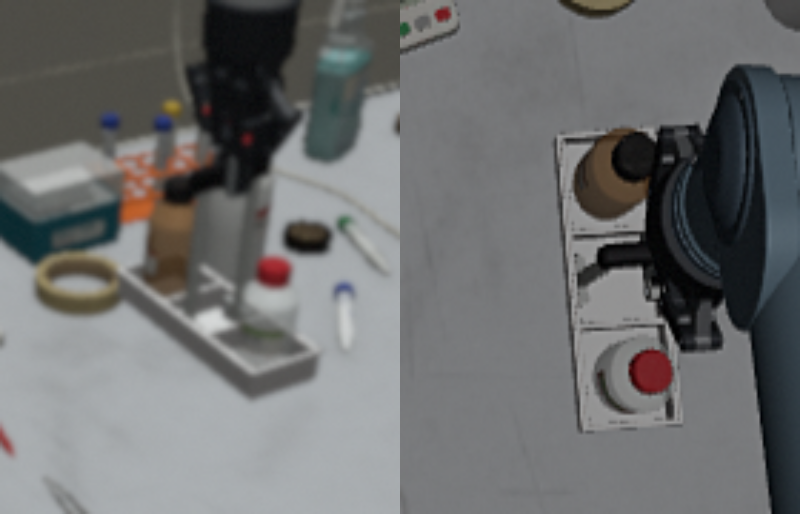

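The carrier hangs level about 10 cm up, with both bottles upright in their wells. The wrist load of about 5.5 N matches 0.6 kg. Handing in.

```bash
python3 -c "
from bench import *
print(sign_off())"
```

```text
the job is handed in; nothing more can be done
None
```

I set the short bottle upright in the empty well and let go, then lifted the carrier by its handle about 10 cm; it was hanging level and still with both bottles in their wells when I handed the job in at about 29 s (the sign-off returned no verdict).

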